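Shut the tortilla press: tip the upper plate over, then flip the lever across it

TASK

Shut the open tortilla press on the worktop with pushes of the fingertips alone: tip its raised upper plate over from behind until it lies flat on the lower plate, without slamming it, and only then flip the red-ended lever up and over until it is fully down across the shut plate. Do not pinch, lift or shove the press, which stands loose and must stay where it is, and leave the things around it alone; finish clear of everything.

Things in the scene. Friction and masses are not known exactly. Their poses are not given: they have to be found in the camera images.
- press: Dark cast tortilla press, 2.9 kg, loose on rubber feet. Origin: centre of its underside, on the worktop. z up, x from the lever's pivot to the plate hinge, y along both hinge axes. Lower plate centred on the origin, 166 mm across, top 24 mm up. At the start x points to the robot's left within 0.25 rad: the raised plate stands on the left, the lever leans out on the right.
- plate_hinge (a point): Middle of the upper plate's hinge axis (along the press's y), at x = +100 mm, z = 25 mm in the press frame. The hinge is stiff (about 0.45 N m): the plate stays about where it is left, though well past upright it may sink shut slowly. Some 3 to 5 N near its far edge move it.
- press_plate (a joint): Angle of the upper plate, rad: 0 flat on the lower plate (shut), 1.57 upright, stop at 1.9 leaning back; starts at 1.65 to 1.85. A 0.5 kg disc 166 mm across, 11 mm thick, its centre 100 mm from the hinge axis. Shut, its outer face is 36 mm above the worktop, ribs and a central crown up to 10 mm higher. Push on the outer face, the one turned away from the lower plate.
- plate_edge (a point): Point of the upper plate's rim farthest from the hinge, 183 mm from the hinge axis, at mid thickness (moves with the plate).
- lever_pivot (a point): Middle of the lever's pivot axis (along the press's y), at x = -106 mm, z = 16 mm in the press frame. The pivot is stiff (0.22 N m): the lever stays where it is left; 1 to 3 N near its end move it.
- press_lever (a joint): Angle of the lever, rad: 0 folded down across the shut upper plate, 1.57 up, stop at 2.2 leaning out, away from the plates; starts at 1.75 to 2.15. A bar 17 mm wide, cranked near the pivot: folded, its middle runs 52 mm above the worktop, rising to 66 mm at the end. The last 65 mm are a red round grip 20 mm thick. Folded before the plate is shut, it bars the plate's way.
- lever_end (a point): Centre of the rounded end of the lever's red grip; with the lever at 0 it lies 205 mm from the pivot along the press's x and 50 mm above it, 211 mm from the axis (moves with the lever).
- salt_bottle: White glass bottle with a blue cap, 61 mm across, 223 mm tall, loose, standing behind the press as seen from the robot. Origin: centre of its base.
- jam_jar: Jam jar with a red lid, 64 mm across, 90 mm tall, loose, standing behind the press as seen from the robot. Origin: centre of its base.
- mug: Pink and blue mug, 86 mm across, 117 mm with its handle, 88 mm tall, loose, to the right of the press. Origin: on its base.
Mind the look-alikes: they are no part of the job. Of the things like the mug, leave any that is green or orange; of the rest the larger one is meant.

How it is judged (in metres and radians):
On the way, in this order (a step that is already met when the one before it is completed fails the run):
1. the upper plate lies shut on the lower one while the lever is still up (value of joint press_plate below 0.05 rad and value of joint press_lever above 1.2 rad), for 0.2 s.
2. the lever lies fully down across the shut plate (value of joint press_plate below 0.05 rad and value of joint press_lever below 0.08 rad), for 0.2 s.
At the end, for the whole second after the job is handed in: The upper plate is shut (within 0.05 rad of flat), the lever is down across it (within 0.08 rad), the press stands level and still within 30 mm of where it stood, and the bottle, jar and mug stand upright within 25 mm of their places (all of step 2 and distance of press from where it was at the start of the episode below 0.03 m and angle between press's own z axis and vertical below 0.05 rad and linear speed of press below 0.02 m/s and distance of each of salt_bottle, jam_jar, mug from where it was at the start of the episode below 0.025 m and angle between each of salt_bottle, jam_jar, mug's own z axis and vertical below 0.1 rad); the robot touches nothing.
It fails at once if the press is lifted, tipped or shoved more than 40 mm (height (world z) of press above 0.012 m or angle between press's own z axis and vertical above 0.12 rad or distance of press from where it was at the start of the episode above 0.04 m).
It fails at once if the upper plate is slammed (swung faster than 3 rad/s) (velocity of joint press_plate below -3 rad/s).
It fails at once if the upper plate is pinched (more than 35 N of finger force on it before it is shut) (contact force between the fingers and press_plate above 35 N and value of joint press_plate above 0.08 rad).
It fails at once if the lever is pinched (more than 35 N of finger force on it before it is down) (contact force between the fingers and press_lever above 35 N and value of joint press_lever above 0.12 rad).
It fails at once if the bottle, jar or mug is moved more than 40 mm or tipped (distance of any of salt_bottle, jam_jar, mug from where it was at the start of the episode above 0.04 m or angle between any of salt_bottle, jam_jar, mug's own z axis and vertical above 0.3 rad).
It also fails if it takes over 59 s, if anything falls off the work surface, if the arm or the gripper's body presses on something with over 40 N, if the wrist force passes 120 N, or if a joint passes its speed limit or range.

ROBOT

A 6-joint arm with a two-finger parallel gripper is mounted at the origin on a cart in front of the work surface, level with it; the furniture and walls round the work are solid. World frame = base frame: x ahead of the robot, y to its left, z up, the work surface at z = 0. Lengths are in mm, angles in rad, forces in N, time in s.
With the tool pointing down it reaches from about 275 to 750 mm from the base axis. Payload 10.2 kg.
Tool frame: the origin (TCP) lies between the finger pads; the fingertips stand 14 mm ahead of it and the grasp point (between the pads) lies 5 mm behind it (tip_reach is the distance from the TCP to the fingertips, in mm); z points along the fingers, y is the line along which they close (so a half turn about z gives the same grasp; the last joint's range is limited). The gripper opens to 85 mm and grips with 20 to 120 N. Pads are 22 mm wide; open, the fingers measure 114 mm over their backs; the gripper's body (76 mm by 85 mm) begins 54 mm behind the grasp point. The pads swing forward as they close: fully open they stand 13 mm farther back than shut.
Start: joints at [-1.339, 0.313, 1.498, -0, 1.331, -0.223], TCP at [230.612, -471.645, 245.294] pointing down, gripper open.
Joint ranges: [-2.94, 2.94], [-0.97, 2.17], [0.19, 2.56], [-1.23, 4.37], [0.02, 3.11], [-2.88, 2.88]. Speed limits (rad/s): [2.39, 2.39, 3.01, 3.14, 3.14, 3.14].

INTERFACE

Orientations are given as a unit quaternion [w, x, y, z].
In Python, from rig import * gives the robot as it stands.
- The arm moves only by the tool arm_command, never from a script. Its argument "steps" is a list that holds one entry, the list of rows, each a list of 7 numbers: the opening, from 0 (shut) to 1 (fully open), then the shift along the tool's x, y, z each as a share of 0.05 m, from -1 to 1, then the turn, a rotation vector about the tool's x, y, z each as a share of 0.15 rad, from -1 to 1. A call has 1 to 8 rows; each row shifts and turns the commanded pose from where the row before left it, along the tool's axes as they then stand; what a row does not reach is not made up. A row lasts 1/8 s, in which the tool goes at most 62.5 mm and 10.7 degrees, less where a joint would pass 70% of its speed; a pose out of reach is approached as far as the arm can. A call with a number of a shift or a turn outside -1 to 1 is refused whole. A call with a gripper value outside its range is refused whole. The fingers move at their own pace and stop on an object; "squeeze" is the grip in N (left out, the last holds). Time passes only in rows, so rows that do not move let the fingers close. It gives the time, the measured TCP pose, the force, the opening and the grip force at its end, in the units of the state.
- sense(): the state, without advancing time (a new reading comes with each control period).
- capture(name): name is "side" or "top"; returns the picture (480x640x3 uint8, red, green, blue); there is no depth.
- get_calibration(name): a dict with "intrinsics" (3x3 intrinsics, pixels), "rvec" (rotation vector, rad) and "tvec" (3), from world to camera coordinates, as OpenCV has them. Camera axes: x right, y down, z forward; pixel columns grow to the right and rows downward; lengths in mm; the calibration is good to about 2 mm. A picture is of the moment at which its call begins. get_calibration takes no time and is no camera call.
- finish_job(): hands the job in; it is judged then, once.
The state is a dict: "time_s": time; "joints": joint angles; "dq": joint speeds; "tau": joint torques, N m; "eef_pos": TCP position; "ee_rot": TCP orientation; "force": force on the tool from outside, world axes, zero at the start; "wrist_torque": the same for the moment, N m; "grip_width": opening from 0.0 (shut) to 1.0 (fully open); "grip_force": force on a finger pad.
Only numpy, scipy, OpenCV 4.12 (cv2) and the standard library are available. Lean on these libraries where they do the work, as an engineer would, in place of code of your own. Each camera call takes 0.05 s, during which the arm holds its last target. There are 200 camera calls.

## Working session

There is one attempt and no reset: what is moved stays moved. The work goes in short steps, Python scripts to look and compute and a tool call to move; the robot and the scene stay as the last step left them, time stands still between calls to the robot, and variables do not carry over. Pictures are saved under pics/ and viewed, at most 10 in all, crops included, and the job is handed in when it is done.

Besides the shell and the picture viewer there is one more tool, called after "Request:" as name([rows], argument=value, ...), one row to a line, values as JSON. arm_command: Moves the arm, as the interface text tells. Its arguments: {"type":"object","properties":{"steps":{"type":"array"},"squeeze":{"type":"number"}},"required":["steps"]}

```bash
mkdir -p pics; python3 - <<'E'
from rig import *
import cv2
for n in("side","top"):
    cv2.imwrite(f"pics/{n}0.png",capture(n)[:,:,::-1]); c=get_calibration(n); print(n,c)
s=sense();print(s)
E
```

```text
side {'intrinsics': array([[575.7499362 ,   0.        , 310.79467438],
       [  0.        , 575.7499362 , 235.27754843],
       [  0.        ,   0.        ,   1.        ]]), 'rvec': array([ 0.63473131, -2.81008641,  0.83851259]), 'tvec': array([ 447.1562263 ,  320.40387518, 1502.18937357])}
top {'intrinsics': array([[534.88862102,   0.        , 320.2729427 ],
       [  0.        , 534.88862102, 244.63391655],
       [  0.        ,   0.        ,   1.        ]]), 'rvec': array([ 2.25525657, -1.82017221,  0.26359837]), 'tvec': array([-211.4230384 ,  508.34991337, 1423.41836791])}
{'time_s': 0.1, 'joints': array([-1.33940834e+00,  3.13325292e-01,  1.49836856e+00, -1.62408422e-06,
        1.33098833e+00, -2.23413683e-01]), 'dq': array([-1.09992408e-03, -2.80790842e-04, -3.51391568e-04, -5.58776984e-04,
        9.51898923e-05,  7.92028056e-04]), 'tau': array([ 1.92105821e-03, -4.12904620e+01, -2.60139209e+01, -2.32134817e-04,
        3.05502690e-03, -1.73484949e-06]), 'eef_pos': array([ 230.55542976, -471.42492368,  244.82466969]), 'ee_rot': array([-5.44759148e-04,  9.74255468e-01,  2.25446192e-01, -2.96075471e-06]), 'force': array([-0.05994294, -0.03428334,  0.55992931]), 'wrist_torque': array([-0.01946547, -0.02029475,  0.06264797]), 'grip_force': 0.0, 'grip_width': 0.9998960513990639}
```

View pics/side0.png

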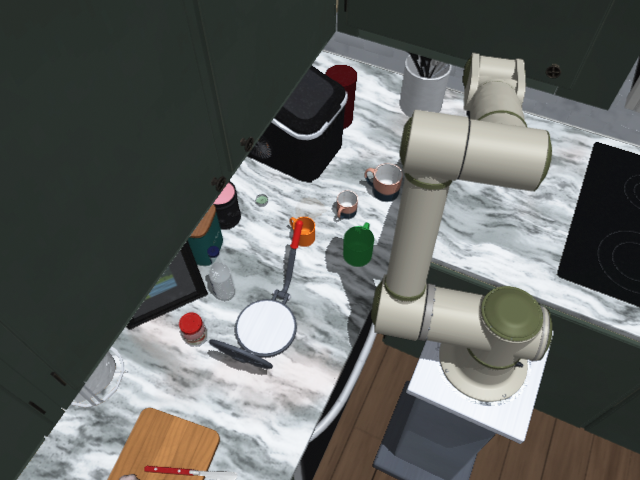

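View pics/top0.png

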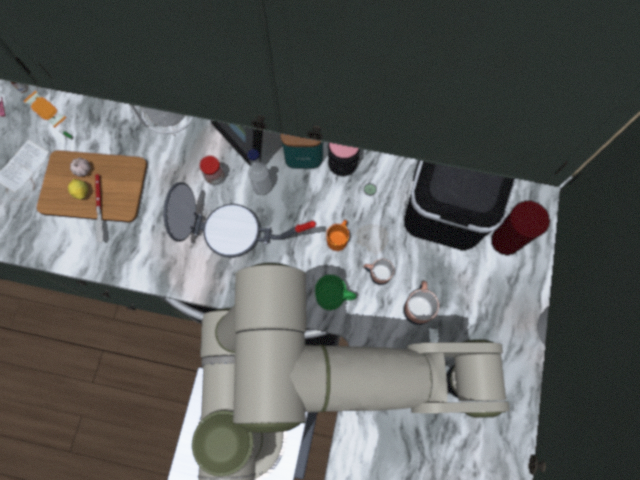

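Side picture: the press's lower plate is at about (266,327), its raised plate at (240,353), the lever runs (282,295) to (297,225), the jam jar is at (191,327) and the bottle at (222,283). The mugs are orange (304,230), green (359,245), small pink (346,205) and larger pink-blue (386,181). The larger pink-blue one is the one meant, and I leave all four alone. There is only one press. Next I'll enlarge it to get its pose.

```bash
python3 - <<'E'
import cv2,numpy as np
a=cv2.imread("pics/side0.png")[215:375,170:330]; b=cv2.imread("pics/top0.png")[165:265,155:355]
cv2.imwrite("pics/sc.png",cv2.resize(a,(600,600),interpolation=cv2.INTER_CUBIC)) # 3.75x
cv2.imwrite("pics/tc.png",cv2.resize(b,(800,400),interpolation=cv2.INTER_CUBIC)) # 4x
E
```

```text
(no output)
```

View pics/sc.png

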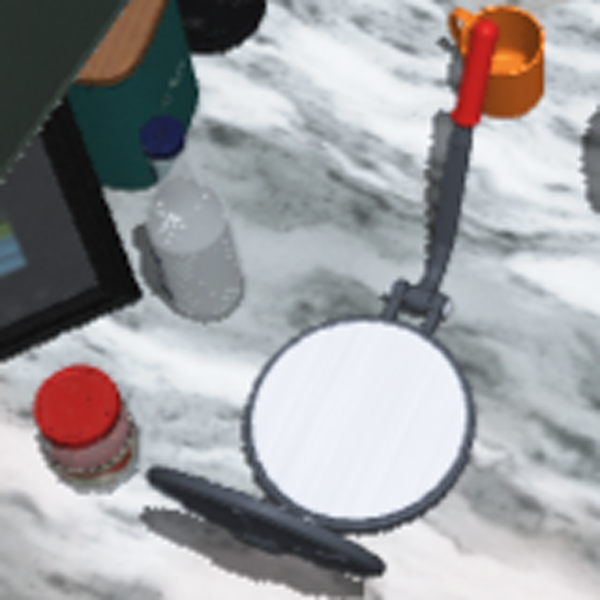

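View pics/tc.png

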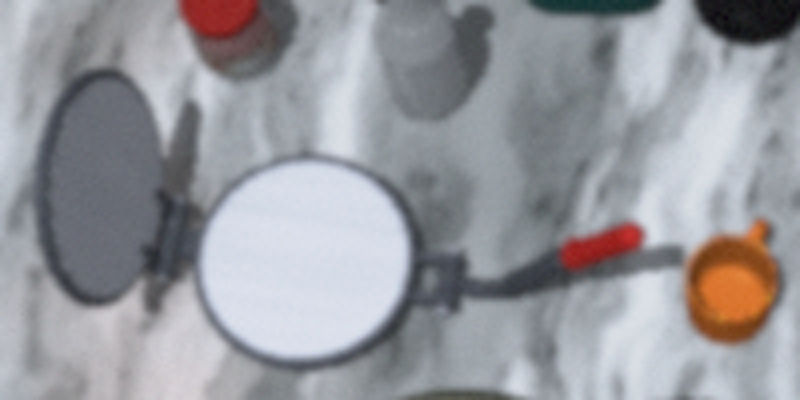

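The side crop shows the lower plate centred at crop (359,424), the lever end at (484,32) and the raised plate's ends at (150,470) and (383,570). The top crop shows the lower plate at (306,261), the raised plate at (101,187) and the lever end at (634,237).

```bash
cat > h.py <<'E'
from rig import *
import cv2,numpy as np
from scipy.optimize import least_squares
from scipy.spatial.transform import Rotation as R
def proj(n,P):
    c=get_calibration(n); return cv2.projectPoints(np.array(P,float).reshape(-1,3),c["rvec"],c["tvec"],c["intrinsics"],None)[0][:,0]
def W(q,p):  # press->world, q=x,y,yaw
    c,s=np.cos(q[2]),np.sin(q[2]); p=np.array(p,float); return np.array([q[0]+c*p[0]-s*p[1],q[1]+s*p[0]+c*p[1],p[2]])
def plate(t,r,o=5.5,y=0): return [100-r*np.cos(t)+o*np.sin(t),y,25+r*np.sin(t)+o*np.cos(t)]
def lever(t,a=205,h=50): return [-106+a*np.cos(t)-h*np.sin(t),0,16+a*np.sin(t)+h*np.cos(t)]
S=lambda u,v:(170+u/3.75,215+v/3.75)
T=lambda u,v:(155+u/4,165+v/4)
E
python3 - <<'E'
from h import *
def pts(q): return [W(q,[0,0,24]),W(q,[-106,0,20]),W(q,lever(q[4])),W(q,plate(q[3],100))]
so=[S(359,424),S(420,303),S(484,32),S(266,521)]; to=[T(306,261),T(450,282),T(634,237),T(101,187)]
f=lambda q:np.r_[(proj("side",pts(q))-so).ravel(),(proj("top",pts(q))-to).ravel()]
for x0 in ([500,150,1.5,1.75,1.95],):
    r=least_squares(f,x0,loss="soft_l1"); q=r.x; print(q.round(3),f(q).round(1))
print("hinge",W(q,[100,0,25]),"edge",W(q,plate(q[3],183)),"pivot",W(q,[-106,0,16]),"end",W(q,lever(q[4])))
def tri(z,n,uv): return least_squares(lambda p:(proj(n,[p[0],p[1],z])-uv).ravel(),[500,150]).x
print("jar lid",tri(90,"side",S(78,405)),tri(90,"top",T(218,5)),"bottle cap",tri(223,"side",S(162,130)), "bottle base top",tri(0,"top",T(425,95)))
print("orange rim",tri(60,"side",S(505,45)),tri(60,"top",T(735,290)))
E
```

```text
[546.403 171.015   1.638   1.774   2.066] [ 0.2 -1.8 -0.2 -1.8  0.6 -0.2  0.4 -0.  -1.  -0.8 -1.3 -0.6 -0.4  0.2
 -0.2  0.3]
hinge [539.66234785 270.78756846  25.        ] edge [536.81503863 312.93123574 203.14335278] pivot [553.54845753  65.25612084  16.        ] end [563.0845858  -75.89026889 172.56231642]
jar lid [705.37534391 269.4945816 ] [701.69045368 264.30631564] bottle cap [706.05902174 117.61558135] bottle base top [699.46003213 119.15082917]
orange rim [ 581.77915442 -138.71078267] [ 577.58321354 -145.15205837]
```

Request:
arm_command([
  [[0, 0, 0, -0.5, 0, 0, -1], [0, 0, 0, -0.6, 0, 0, -1], [0, 0, 0, 0, 0, 0, -1], [0, 0, 0, 0, 0, 0, -1], [0, 0, 0, 0, 0, 0, -1], [0, 0, 0, 0, 0, 0, -1], [0, 0, 0, 0, 0, 0, -1], [0, 0, 0, 0, 0, 0, -0.9]],
])

```text
time_s: 1.1
eef_pos: [230.6, -471.5, 299.9]
ee_rot: [-0.0, 0.681, 0.733, 0.0]
force: [-1.1, 0.6, -0.2]
grip_width: 0.001
grip_force: 0.0
```

Request:
arm_command([
  [[0, 0.9, 0.35, 0, 0, 0, 0], [0, 0.9, 0.35, 0, 0, 0, 0], [0, 0.9, 0.35, 0, 0, 0, 0], [0, 0.9, 0.35, 0, 0, 0, 0], [0, 0.9, 0.35, 0, 0, 0, 0], [0, 0.9, 0.35, 0, 0, 0, 0], [0, 0.9, 0.35, 0, 0, 0, 0], [0, 0.9, 0.35, 0, 0, 0, 0]],
])

```text
time_s: 2.1
eef_pos: [345.5, -101.3, 300.2]
ee_rot: [-0.0, 0.682, 0.731, 0.0]
force: [-0.8, -0.9, 0.1]
grip_width: 0.0
grip_force: 0.0
```

Request:
arm_command([
  [[0, 0.95, 0, 0, 0, 0, 0], [0, 0.95, 0, 0, 0, 0, 0], [0, 0.95, 0, 0, 0, 0, 0], [0, 0.95, 0, 0, 0, 0, 0], [0, 0.95, 0, 0, 0, 0, 0], [0, 0.95, 0, 0, 0, 0, 0], [0, 0.95, 0, 0, 0, 0, 0], [0, 0.95, 0, 0, 0, 0, 0]],
])

```text
time_s: 3.1
eef_pos: [318.7, 277.9, 300.1]
ee_rot: [0.0, 0.682, 0.731, -0.0]
force: [1.3, -0.4, -0.0]
grip_width: 0.003
grip_force: 0.0
```

Request:
arm_command([
  [[0, 0.95, 0, 0, 0, 0, 0], [0, 0.9, 0, 0, 0, 0, 0], [0, 0, 0.9, 0, 0, 0, 0], [0, 0, 0.9, 0, 0, 0, 0], [0, 0, 0.9, 0, 0, 0, 0], [0, 0, 0.9, 0, 0, 0, 0], [0, 0, 0.9, 0, 0, 0, 0], [0, 0, 0, 0, 0, 0, 0]],
])

```text
time_s: 4.1
eef_pos: [539.4, 383.3, 297.7]
ee_rot: [-0.0, 0.683, 0.73, -0.001]
force: [-0.1, 0.2, -0.0]
grip_width: -0.004
grip_force: 0.0
```

Request:
arm_command([
  [[0, 0, 0, 0.7, 0, 0, 0], [0, 0, 0, 0.7, 0, 0, 0], [0, 0, 0, 0.7, 0, 0, 0], [0, 0, 0, 0, 0, 0, 0]],
])

```text
time_s: 4.6
eef_pos: [535.7, 383.8, 193.2]
ee_rot: [-0.001, 0.682, 0.731, -0.002]
force: [-0.0, 0.2, 0.8]
grip_width: -0.001
grip_force: 0.0
```

```bash
python3 - <<'E'
from rig import *
import cv2
a=capture("side")[165:405,120:360];b=capture("top")[135:315,120:360]
import numpy as np
cv2.imwrite("pics/c1.png",np.hstack([cv2.resize(a,(400,400)),cv2.resize(b,(400,400))])[:,:,::-1])
E
```

```text
(no output)
```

View pics/c1.png

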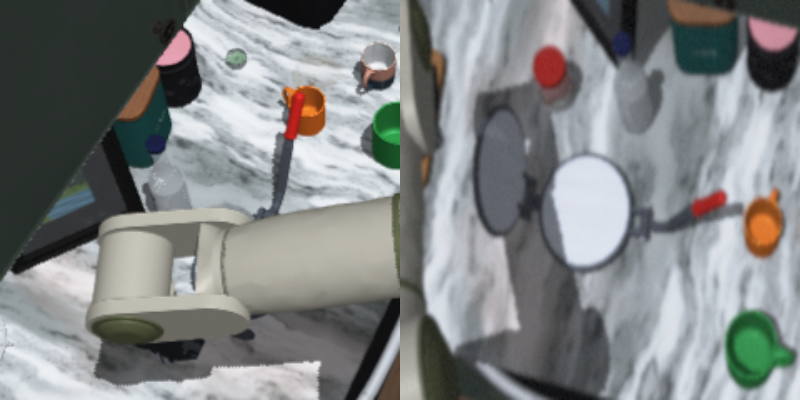

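Request:
arm_command([
  [[0, -0.5, 0, 0.3, 0, 0, 0], [0, -0.4, 0, 0, 0, 0, 0], [0, -0.2, 0, 0, 0, 0, 0], [0, -0.2, 0, 0, 0, 0, 0], [0, -0.2, 0, 0, 0, 0, 0]],
])

```text
time_s: 5.32
eef_pos: [542.7, 309.3, 181.2]
ee_rot: [0.0, 0.682, 0.731, 0.001]
force: [-0.2, 4.2, 2.6]
grip_width: 0.0
grip_force: 1.8
```

Request:
arm_command([
  [[0, -0.2, 0, 0, 0, 0, 0], [0, -0.2, 0, 0, 0, 0, 0]],
])

```text
time_s: 5.58
eef_pos: [543.9, 288.8, 180.3]
ee_rot: [-0.0, 0.682, 0.731, 0.0]
force: [-0.2, 4.6, 2.7]
grip_width: -0.0
grip_force: 1.9
```

Request:
arm_command([
  [[0, -0.23, 0, 0.03, 0, 0, 0], [0, -0.23, 0, 0.03, 0, 0, 0], [0, -0.23, 0, 0.03, 0, 0, 0], [0, -0.23, 0, 0.03, 0, 0, 0], [0, -0.2, 0, 0.09, 0, 0, 0], [0, -0.2, 0, 0.09, 0, 0, 0], [0, -0.2, 0, 0.09, 0, 0, 0], [0, -0.2, 0, 0.09, 0, 0, 0]],
])

```text
time_s: 6.58
eef_pos: [549.7, 202.9, 155.7]
ee_rot: [-0.0, 0.682, 0.731, -0.0]
force: [-0.0, 2.1, -0.8]
grip_width: 0.001
grip_force: 1.0
```

Request:
arm_command([
  [[0, -0.15, 0, 0.14, 0, 0, 0], [0, -0.15, 0, 0.14, 0, 0, 0], [0, -0.15, 0, 0.14, 0, 0, 0], [0, -0.15, 0, 0.14, 0, 0, 0], [0, -0.11, 0, 0.18, 0, 0, 0], [0, -0.11, 0, 0.18, 0, 0, 0], [0, -0.11, 0, 0.18, 0, 0, 0], [0, -0.11, 0, 0.18, 0, 0, 0]],
])

```text
time_s: 7.58
eef_pos: [553.4, 151.3, 91.6]
ee_rot: [-0.0, 0.682, 0.731, -0.0]
force: [-0.3, 0.9, 0.7]
grip_width: 0.003
grip_force: 0.5
```

Request:
arm_command([
  [[0, -0.05, 0, 0.18, 0, 0, 0], [0, -0.05, 0, 0.18, 0, 0, 0], [0, -0.05, 0, 0.15, 0, 0, 0], [0, -0.02, 0, 0.1, 0, 0, 0], [0, 0, 0, 0.1, 0, 0, 0], [0, 0, 0, 0, 0, 0, 0]],
])

```text
time_s: 8.32
eef_pos: [554.0, 143.1, 56.8]
ee_rot: [0.0, 0.682, 0.731, -0.0]
force: [1.0, -4.0, 1.8]
grip_width: 0.001
grip_force: 1.2
```

Request:
arm_command([
  [[0, 0, 0, 0.06, 0, 0, 0], [0, 0, 0, 0.06, 0, 0, 0], [0, 0, 0, 0, 0, 0, 0]],
])

```text
time_s: 8.7
eef_pos: [554.6, 143.0, 55.5]
ee_rot: [0.001, 0.682, 0.731, 0.001]
force: [-17.2, -7.2, 45.0]
grip_width: 0.005
grip_force: 21.2
```

```bash
python3 - <<'E'
from rig import *
import cv2,numpy as np
a=capture("side")[165:405,120:360];b=capture("top")[135:315,120:360]
cv2.imwrite("pics/c2.png",np.hstack([cv2.resize(a,(400,400)),cv2.resize(b,(400,400))])[:,:,::-1])
E
```

```text
(no output)
```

View pics/c2.png

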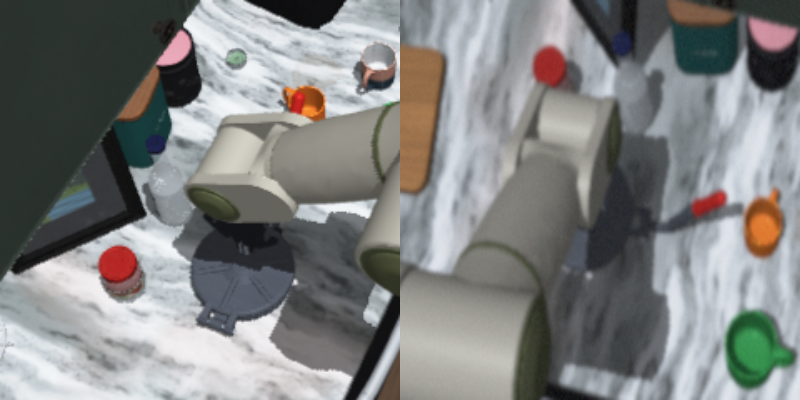

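The top plate lies flat on the lower one with firm rib contact. The lever is still leaning out, and the jar, bottle and mugs have not moved. Next I lift off and go round to the lever's outer side.

Request:
arm_command([
  [[0, 0, 0, -0.3, 0, 0, 0], [0, 0, 0, -0.9, 0, 0, 0], [0, 0, -0.12, -0.9, 0, 0, 0], [0, 0, 0, -0.9, 0, 0, 0], [0, 0, 0, -1, 0, 0, 0], [0, 0, 0, -0.3, 0, 0, 0], [0, 0, 0, 0, 0, 0, 0]],
])

```text
time_s: 9.68
eef_pos: [548.0, 143.0, 265.7]
ee_rot: [0.0, 0.682, 0.731, 0.0]
force: [0.2, -0.0, -1.1]
grip_width: -0.0
grip_force: 0.0
```

Request:
arm_command([
  [[0, -0.9, 0, 0, 0, 0, 0], [0, -0.9, 0, 0, 0, 0, 0], [0, -0.9, 0, 0, 0, 0, 0], [0, -0.9, 0, 0, 0, 0, 0], [0, -0.9, 0, 0, 0, 0, 0], [0, -0.9, 0, 0, 0, 0, 0], [0, -0.3, 0, 0, 0, 0, 0], [0, 0, 0, 0, 0, 0, 0]],
])

```text
time_s: 10.68
eef_pos: [567.4, -141.6, 264.3]
ee_rot: [-0.001, 0.683, 0.731, -0.0]
force: [-1.3, -0.0, -0.2]
grip_width: -0.0
grip_force: 0.0
```

```bash
python3 - <<'E'
from rig import *
import cv2,numpy as np
a=capture("side")[165:405,120:360];b=capture("top")[135:315,120:360]
cv2.imwrite("pics/c3.png",np.hstack([cv2.resize(a,(400,400)),cv2.resize(b,(400,400))])[:,:,::-1])
E
```

```text
(no output)
```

View pics/c3.png

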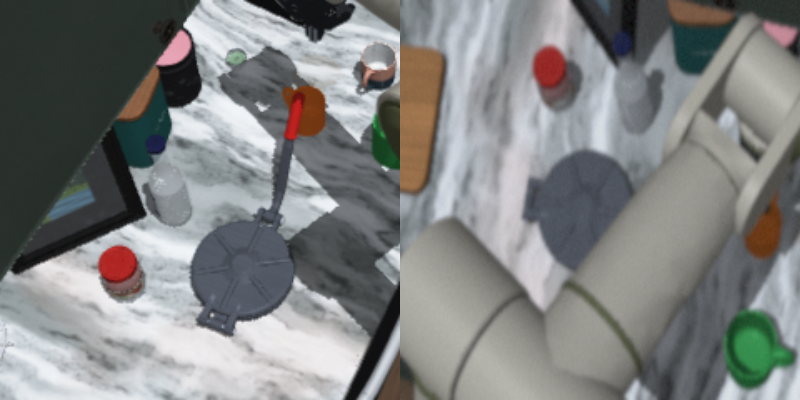

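The plate is flat and the press is still at crop (243,270). The lever's red end is at (297,100) in the left half, and the tool hovers beyond it. Now I lower the tool and push the lever.

Request:
arm_command([
  [[0, 0, 0, 0.7, 0, 0, 0], [0, 0, 0, 0.7, 0, 0, 0], [0, 0, 0, 0.55, 0, 0, 0], [0, 0, 0, 0, 0, 0, 0], [0, 0.4, 0, 0, 0, 0, 0], [0, 0.3, 0, 0, 0, 0, 0], [0, 0.2, 0, 0, 0, 0, 0], [0, 0.2, 0, 0.0, 0, 0, 0]],
])

```text
time_s: 11.78
eef_pos: [564.4, -86.7, 169.3]
ee_rot: [0.002, 0.682, 0.731, 0.0]
force: [1.5, -5.0, 4.1]
grip_width: 0.001
grip_force: 2.5
```

Request:
arm_command([
  [[0, 0.2, 0, -0.1, 0, 0, 0], [0, 0.2, 0, -0.15, 0, 0, 0]],
])

```text
time_s: 12.02
eef_pos: [562.3, -66.1, 181.0]
ee_rot: [-0.0, 0.682, 0.731, -0.0]
force: [-0.3, -1.2, -1.8]
grip_width: 0.004
grip_force: 0.6
```

Request:
arm_command([
  [[0, 0.22, 0, -0.16, 0, 0, 0], [0, 0.22, 0, -0.16, 0, 0, 0], [0, 0.27, 0, -0.11, 0, 0, 0], [0, 0.27, 0, -0.11, 0, 0, 0], [0, 0.27, 0, -0.11, 0, 0, 0], [0, 0.27, 0, -0.11, 0, 0, 0]],
])

```text
time_s: 12.78
eef_pos: [557.0, 10.1, 218.9]
ee_rot: [-0.0, 0.682, 0.731, -0.0]
force: [0.1, -2.5, -1.2]
grip_width: 0.001
grip_force: 0.6
```

Request:
arm_command([
  [[0, 0.29, 0, -0.02, 0, 0, 0], [0, 0.29, 0, -0.02, 0, 0, 0], [0, 0.29, 0, -0.02, 0, 0, 0], [0, 0.29, 0, -0.02, 0, 0, 0]],
])

```text
time_s: 13.28
eef_pos: [553.0, 67.9, 222.6]
ee_rot: [-0.0, 0.682, 0.731, -0.0]
force: [0.5, -1.6, -0.8]
grip_width: -0.004
grip_force: 0.5
```

Request:
arm_command([
  [[0, 0.28, 0, 0.06, 0, 0, 0], [0, 0.28, 0, 0.06, 0, 0, 0], [0, 0.28, 0, 0.06, 0, 0, 0], [0, 0.28, 0, 0.06, 0, 0, 0], [0, 0.25, 0, 0.14, 0, 0, 0], [0, 0.25, 0, 0.14, 0, 0, 0], [0, 0.25, 0, 0.14, 0, 0, 0], [0, 0.25, 0, 0.14, 0, 0, 0]],
])

```text
time_s: 14.28
eef_pos: [545.8, 173.4, 182.1]
ee_rot: [-0.0, 0.682, 0.731, -0.0]
force: [-0.5, -0.3, -0.3]
grip_width: -0.004
grip_force: 0.4
```

Request:
arm_command([
  [[0, 0.2, 0, 0.21, 0, 0, 0], [0, 0.2, 0, 0.21, 0, 0, 0], [0, 0.2, 0, 0.21, 0, 0, 0], [0, 0.2, 0, 0.21, 0, 0, 0], [0, 0.12, 0, 0.21, 0, 0, 0], [0, 0.12, 0, 0.21, 0, 0, 0], [0, 0.12, 0, 0.21, 0, 0, 0], [0, 0.1, 0, 0.2, 0, 0, 0]],
])

```text
time_s: 15.28
eef_pos: [541.5, 235.7, 98.5]
ee_rot: [-0.0, 0.682, 0.731, -0.0]
force: [-0.5, 0.4, 1.4]
grip_width: 0.003
grip_force: 0.2
```

Request:
arm_command([
  [[0, 0, 0, 0.1, 0, 0, 0], [0, 0, 0, 0.07, 0, 0, 0], [0, 0, 0, 0.04, 0, 0, 0], [0, 0, 0, 0, 0, 0, 0]],
])

```text
time_s: 15.78
eef_pos: [541.7, 235.4, 88.9]
ee_rot: [0.0, 0.682, 0.731, 0.0]
force: [-0.1, -0.5, -0.2]
grip_width: -0.001
grip_force: 0.0
```

Request:
arm_command([
  [[0, 0, 0, 0.04, 0, 0, 0], [0, 0, 0, 0.04, 0, 0, 0], [0, 0, 0, 0, 0, 0, 0]],
])

```text
time_s: 16.15
eef_pos: [541.7, 235.6, 85.0]
ee_rot: [0.0, 0.682, 0.731, 0.0]
force: [-0.2, 1.4, 2.4]
grip_width: -0.0
grip_force: 0.9
```

```bash
python3 - <<'E'
from rig import *
import cv2,numpy as np
print(sense()["force"],sense()["eef_pos"])
a=capture("side")[225:385,160:320]
cv2.imwrite("pics/c4.png",cv2.resize(a,(600,600))[:,:,::-1])
E
```

```text
[-0.22772385  1.41412303  2.37062588] [541.74196229 235.63227781  85.02736977]
```

View pics/c4.png

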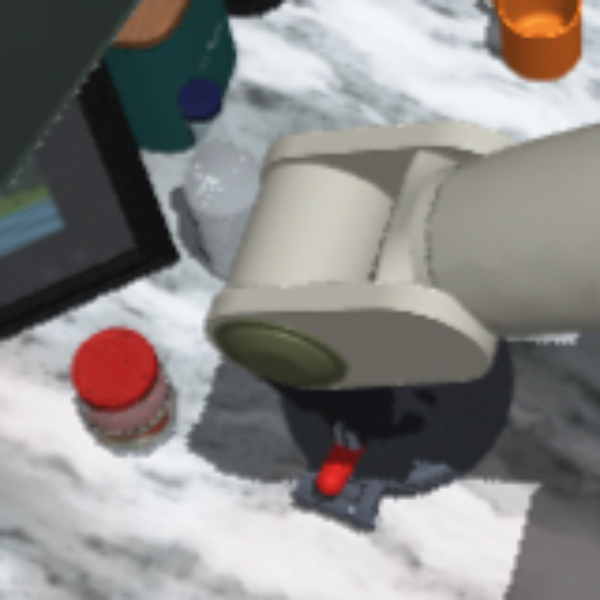

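The red grip is nearly down, with its end at crop (330,485). The 2.4 N on the tool means the pivot is still turning, so I keep pressing in small steps.

Request:
arm_command([
  [[0, 0, 0, 0.04, 0, 0, 0], [0, 0, 0, 0.04, 0, 0, 0], [0, 0, 0, 0, 0, 0, 0]],
])

```text
time_s: 16.58
eef_pos: [542.1, 236.0, 83.3]
ee_rot: [0.0, 0.682, 0.731, 0.001]
force: [-5.9, 0.4, 20.1]
grip_width: -0.001
grip_force: 10.2
```

Request:
arm_command([
  [[0, 0, 0, 0.02, 0, 0, 0], [0, 0, 0, 0, 0, 0, 0], [0, 0, 0, 0, 0, 0, 0]],
])

```text
time_s: 16.95
eef_pos: [542.2, 236.1, 83.1]
ee_rot: [0.001, 0.682, 0.731, 0.001]
force: [-8.9, -0.0, 27.3]
grip_width: 0.001
grip_force: 13.5
```

Request:
arm_command([
  [[0, 0, 0, -0.4, 0, 0, 0], [0, 0, 0, -0.9, 0, 0, 0], [0, 0, 0, -1, 0, 0, 0], [0, 0, 0, -1, 0, 0, 0], [0, 0, 0, -1, 0, 0, 0], [0, 0, -1, 0, 0, 0, 0], [0, 0, -1, 0, 0, 0, 0], [0, 0, -1, 0, 0, 0, 0]],
])

```text
time_s: 17.95
eef_pos: [390.2, 224.8, 294.4]
ee_rot: [-0.0, 0.682, 0.731, -0.0]
force: [0.3, 0.7, 1.4]
grip_width: 0.003
grip_force: 0.0
```

Request:
arm_command([
  [[0, 0.9, -0.3, 0, 0, 0, 0], [0, 0.9, 0, 0, 0, 0, 0], [0, 0.9, 0, 0, 0, 0, 0], [0, 0, 0, 0, 0, 0, 0], [0, 0, 0, 0, 0, 0, 0]],
])

```text
time_s: 18.58
eef_pos: [367.6, 358.3, 294.5]
ee_rot: [0.0, 0.682, 0.731, -0.0]
force: [-0.1, 0.2, 0.1]
grip_width: -0.002
grip_force: 0.0
```

```bash
python3 - <<'E'
from h import *
a=capture("side");t=capture("top")
cv2.imwrite("pics/c5.png",np.hstack([cv2.resize(a[215:375,170:330],(400,400)),cv2.resize(t[145:305,155:315],(400,400))])[:,:,::-1])
q=[546.4,171,1.638]
for l in (0,.1): print(l,"side",((proj("side",W(q,lever(l)))-[170,215])*2.5).round(),"top",((proj("top",W(q,lever(l)))-[155,145])*2.5).round())
red=lambda im:(im[...,0]>130)&(im[...,1]<50)&(im[...,2]<50)
E
```

```text
0 side [[196. 345.]] top [[ 98. 188.]]
0.1 side [[196. 332.]] top [[ 99. 183.]]
```

View pics/c5.png

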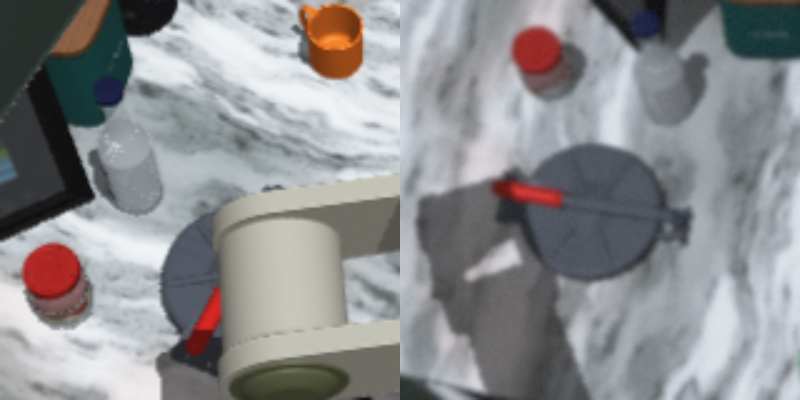

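The grip end sits at about (197,344) in the side crop, against a predicted (196,345) for a fully folded lever. The plate is shut, the press, bottle and jar are in place, and the arm is clear.

```bash
python3 -c "
from rig import *
print(finish_job())"
```

```text
the job is handed in; nothing more can be done
None
```

The tortilla press is shut with the lever fully down across it, the arm is clear of everything, and the job is handed in at about 18.7 s; I was not shown the verdict.

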